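# Hold the turning bolt behind the shaker bracket

### The job

The slow nut driver is running on one of the two bolts of the shaker's steel bracket, but that bolt just turns along with its nut. Reach down into the narrow gap behind the bracket, grip the head of the bolt that the driver is on between both fingers and stop it from turning. Keep it still for at least three seconds while the nut is pulled tight, and finish while still holding it firmly. Keep your fingers off the other bolt, which is already tight, and do not knock the things on the bench about.

Things in the scene. Friction and masses are not known exactly. Their poses are not given: they have to be found in the camera images.
- shaker: white bench shaker with a grey steel angle bracket on the robot's side, one fixed piece, turned up to 17 degrees either way. Origin: bench level, mid-width, rear face of the bracket's upright plate; x from the bracket through the gap to the housing, y left along the bracket, z up. Plate: 300 mm wide, x -6 to 0 mm, 103 mm high. Housing: x 46 to 196 mm, 320 mm wide, 103 mm high
- gap (a point): middle of the gap's mouth, between bracket and housing, 23 mm behind the bracket's rear face, 103 mm above the bench. The gap is 46 mm wide (x), open above and at both ends (y), its steel floor 6 mm above the bench. Both bolts run along x, 28 mm below the rim, 180 mm apart; their heads are in the gap, their nuts on the robot's side. Axes as the shaker's
- left_head (a point): centre of the bolt head at the bracket's left (+y) end, 75 mm above the bench, 10.5 mm behind the bracket's rear face; axes as the shaker's. Both heads are alike: steel hexagons, 30 mm across flats, 34.6 mm across corners, 13 mm thick, from 4 to 17 mm behind the bracket, on a washer of 38 mm diameter. Which of the two is driven varies
- right_head (a point): centre of the head of the bolt at the bracket's right (-y) end; otherwise like left_head
- driver: grey cylindrical nut driver, 52 mm diameter, on a dark foot on the robot's side, in line with the left or the right bolt; fixed, runs all the time. Includes the bolt it drives. Origin: on that bolt's axis in the bracket's rear face, 75 mm above the bench; axes as the shaker's. Motor 50 to 170 mm before the bracket, top 106 mm above the bench
- bolt (a joint): turn of the driven bolt about its axis (rad, growing clockwise as seen from the robot's side). At 0 and every 60 degrees two flats of its head stand upright and face left and right. Left alone it turns at about 0.08 rad/s, driven with about 0.25 N m; it starts at any angle and can be gripped at any angle
- finished_bolt: the other bolt with its washer and nut, already tight: no driver stands at it. Does not turn. Origin: on its axis in the rear face of the bracket; not to be touched by the fingers
- cup_a: sample cup with red screw lid, 42 mm diameter, 62 mm high, loose, before the bracket between the bolts. Origin: centre of its underside
- cup_b: a like sample cup, loose, at the right of the bench. Origin: centre of its underside
- beaker: glass beaker 84 mm diameter, 100 mm high, loose, at the right. Origin: centre of its underside
- spanner: steel spanner 200 mm long lying on the bench at the left. Origin: under its middle
- dish: shallow glass dish, 90 mm diameter, 16 mm high, loose, on the shaker's rubber mat. Origin: centre of its underside
- tub: clear plastic tub 130 x 100 x 55 mm, open above, loose, at the left. Origin: centre of its underside
- weight: brass balance weight with a small knob, 44 mm diameter, 48 mm high, loose, at the right. Origin: centre of its underside

How it is judged:
By the outcome, as a careful person would: the job done as asked, in the order asked, and still so for the second after the job is handed in, while the arm keeps its last pose, push and grip.
It also fails if it takes over 35 s, if anything falls off the work surface, if the arm or the gripper's body presses on something with over 40 N, if the wrist force passes 120 N, or if a joint passes its speed limit or range.

### The arm

A 7-joint arm with a two-finger parallel gripper is mounted at the origin on the work surface. World frame = base frame: x ahead of the robot, y to its left, z up, the work surface at z = 0. Lengths are in m, angles in rad, forces in N, time in s.
With the tool pointing down it reaches from about 0.35 to 0.9 m from the base axis. Payload 7.2 kg.
Tool frame: the origin (TCP) lies at the very end of the fingers, on their centre line; the grasp point (between the pads) lies 19 mm behind it; z points along the fingers, y is the line along which they close (so a half turn about z gives the same grasp; the last joint's range is limited). The gripper opens to 85 mm and grips with 20 to 120 N. Pads are 22 mm wide; open, the fingers measure 114 mm over their backs; the gripper's body (76 mm by 85 mm) begins 54 mm behind the grasp point. The pads swing forward as they close: fully open they stand 13 mm farther back than shut.
Start: joints at [1.162, 0.411, -0.013, 1.596, 0.006, 1.134, -0.082], TCP at [0.209, -0.589, 0.231] pointing down, gripper open.
Joint ranges: [-2.95, 2.95], [-0.29, 1.99], [-1.47, 1.44], [0.14, 2.54], [-1.03, 4.17], [0.13, 1.85], [-2.86, 2.86]. Speed limits (rad/s): [2.39, 2.39, 3.01, 3.01, 3.14, 3.14, 3.14].

### API

Orientations are given as a 3x3 rotation matrix whose columns are the frame's x, y, z axes.
In Python, from rig import ctrl, read_camera, get_calibration gives the robot as it stands. The module is installed in compiled form; this text tells all that it offers.
- The arm moves only by the tool play_rows, never from a script. Its argument "plan" is a list of rows, each an object with "fingers": the opening, from 0 (shut) to 1 (fully open); "xyz": the shift along the world's x, y, z in units of 25 mm (1.0 is 25 mm), a list of three; "yaw": the turn about the world's z in units of 10 degrees (1.0 is 10 degrees). In form: [{"fingers": fingers, "xyz": [x, y, z], "yaw": yaw}, ...]. A call has 1 to 10 rows; each row shifts and turns the commanded pose from where the row before left it; what a row does not reach is not made up. A row lasts 1/8 s, in which the tool goes at most 62.5 mm and 10.7 degrees, less where a joint would pass 70% of its speed; a pose out of reach is approached as far as the arm can. A call is refused whole if a number of a shift passes 1 or a number of a turn 1, either way. A call with a gripper value outside its range is refused whole. The fingers move at their own pace and stop on an object; "squeeze" is the grip in N (left out, the last holds). Time passes only in rows, so rows that do not move let the fingers close. It gives the time, the measured TCP pose, the force, the opening and the grip force at its end, in the units of the state.
- ctrl.read_state(): the state, without advancing time (a new reading comes with each control period).
- read_camera(name): name is "scene" or "side" or "wrist"; returns (picture, depth): 480x640x3 uint8, red, green, blue; 480x640 float32, m along the optical axis (not along the pixel's ray), 0 where there is no reading.
- get_calibration(name): a dict with "camera_matrix" (3x3 intrinsics, pixels), "k1" (the pictures are not rectified: a ray, as slopes to the right and down, at radius r is drawn at 1 + k1 r^2 times it, then the intrinsics apply), "eye" and "rotation" of the camera in the world. Camera axes: x right, y down, z forward; pixel columns grow to the right and rows downward; lengths in m; the calibration is good to about 2 mm. A picture is of the moment at which its call begins: read the wrist's pose just before it. get_calibration takes no time and is no camera call; for the wrist camera it gives the pose at the moment of the call.
- ctrl.sign_off(): hands the job in; it is judged then, once.
The state is a dict: "t": time; "q": joint angles; "qd": joint speeds; "joint_efforts": joint torques, N m; "eef_pos": TCP position; "eef_rot": TCP orientation; "force": force on the tool from outside, world axes, zero at the start; "torque": the same for the moment, N m; "grip_width": finger opening in m; "gripper_force": force on a finger pad.
Only numpy, scipy, OpenCV 4.12 (cv2) and the standard library are available. Lean on these libraries where they do the work, as an engineer would, in place of code of your own. Each camera call takes 0.05 s, during which the arm holds its last target. There are 200 camera calls.

## Working session

There is one attempt and no reset: what is moved stays moved. The work goes in short steps, Python scripts to look and compute and a tool call to move; the robot and the scene stay as the last step left them, time stands still between calls to the robot, and variables do not carry over. Pictures are saved under pics/ and viewed, at most 10 in all, crops included, and the job is handed in when it is done.

Besides the shell and the picture viewer there is one more tool, called after "Call:" as name(argument=value, ...), one argument or row to a line, values as JSON. play_rows: Moves the arm, as the interface text tells. Its arguments: {"type":"object","properties":{"plan":{"type":"array","items":{"type":"object","properties":{"fingers":{"type":"number"},"xyz":{"type":"array","items":{"type":"number"}},"yaw":{"type":"number"}}}},"squeeze":{"type":"number"}},"required":["plan"]}

```bash
mkdir -p pics; cat > h.py <<'E'
import numpy as np, cv2
from rig import ctrl, read_camera, get_calibration
def snap(n, tag):
    c=get_calibration(n); im,d=read_camera(n)
    cv2.imwrite(f'pics/{tag}.png',im[:,:,::-1]); np.savez(f'pics/{tag}.npz',im=im,d=d,**{k:np.array(v) for k,v in c.items()})
    return im,d,c
def cloud(tag):
    z=np.load(f'pics/{tag}.npz'); d=z['d']; K=z['camera_matrix']; h,w=d.shape
    uv=np.stack(np.meshgrid(np.arange(w),np.arange(h)),-1).reshape(-1,1,2).astype(np.float64)
    n=cv2.undistortPoints(uv,K,np.array([float(z['k1']),0,0,0,0])).reshape(h,w,2)
    p=np.dstack([n*d[...,None],d])
    P=p@z['rotation'].T+z['eye']; P[d==0]=np.nan
    return P
E
python3 - <<'E'
from h import *
for n in ('scene','side','wrist'):
    im,d,c=snap(n,n+'0'); print(n,c)
print(ctrl.read_state())
E
```

```text
scene {'camera_matrix': array([[440.63478177,   0.        , 315.36572848],
       [  0.        , 440.63478177, 243.47062222],
       [  0.        ,   0.        ,   1.        ]]), 'k1': 0.016180941587293676, 'eye': array([ 1.19887057, -0.29958327,  1.00068375]), 'rotation': array([[ 0.38357113,  0.71847773, -0.58022663],
       [ 0.9234733 , -0.30410268,  0.23392014],
       [-0.00838206, -0.62554881, -0.78014   ]])}
side {'camera_matrix': array([[535.21503535,   0.        , 319.55036053],
       [  0.        , 535.21503535, 241.16156172],
       [  0.        ,   0.        ,   1.        ]]), 'k1': -0.08180774423513783, 'eye': array([ 0.26919584, -1.23780424,  0.94334669]), 'rotation': array([[ 0.97419467, -0.13540224,  0.18058512],
       [-0.2253372 , -0.53752076,  0.81258512],
       [-0.01295759, -0.83230863, -0.55416102]])}
wrist {'camera_matrix': array([[352.12638238,   0.        , 320.70843828],
       [  0.        , 352.12638238, 236.03545283],
       [  0.        ,   0.        ,   1.        ]]), 'k1': -0.04270042575499429, 'eye': array([ 0.28147342, -0.5622463 ,  0.37395137]),
[... 307 characters left out ...]
08221838]), 'qd': array([ 0.00104002, -0.00413341, -0.00151219, -0.0023243 ,  0.00131677,
        0.00092278,  0.00032439]), 'joint_efforts': array([ 2.05112789e-03, -6.01032114e+01,  6.82247691e-01, -2.99645126e+01,
        1.37739099e-02,  7.89050449e-03, -3.41520297e-05]), 'eef_pos': array([ 0.20877555, -0.58871423,  0.23065488]), 'eef_rot': array([[ 9.42476038e-01,  3.34273381e-01, -4.73484795e-04],
       [ 3.34273708e-01, -9.42475390e-01,  1.10833768e-03],
       [-7.57599821e-05, -1.20285523e-03, -9.99999274e-01]]), 'force': array([-0.31376065, -0.22920388,  0.10117551]), 'torque': array([ 0.06077029, -0.00684995, -0.0164306 ]), 'gripper_force': 0.0, 'grip_width': 0.08551140789537459}
```

View pics/scene0.png

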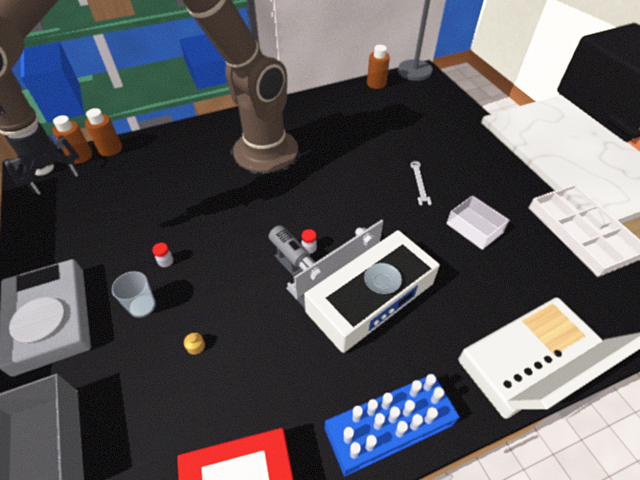

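View pics/side0.png

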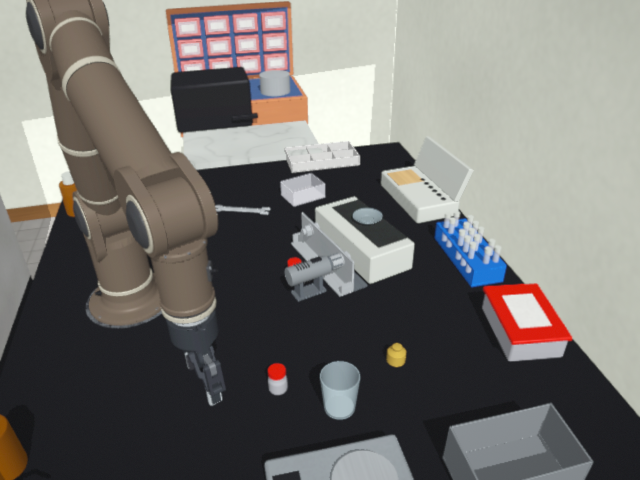

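The driver (scene px ~290,245) is on the robot's-right bolt. The shaker's housing spans (305,290)–(435,265) with the bracket in front, and cup_a is at (309,238). Next I fit the shaker pose from depth.

```bash
python3 - <<'E'
from h import *
for tag in('scene0','side0'):
    P=cloud(tag).reshape(-1,3)
    m=(P[:,2]>.092)&(P[:,2]<.115)&(P[:,0]>.3)&(P[:,0]<.9)&(P[:,1]>-.4)&(P[:,1]<.3)
    Q=P[m]; print(tag,m.sum(),Q.min(0),Q.max(0),np.median(Q[:,2]))
    # 2D template fit: housing top rectangle x46..196,y+-160 ; plate rim x-6..0
    xy=Q[:,:2].astype(np.float32)
    img=np.zeros((800,700),np.uint8)
    ij=((xy-[.2,-.4])*1000).astype(int); img[ij[:,0].clip(0,799),ij[:,1].clip(0,699)]=255
    img2=cv2.morphologyEx(img,cv2.MORPH_CLOSE,np.ones((9,9)))
    cv2.imwrite(f'pics/top_{tag}.png',img)
    n,l,s,c=cv2.connectedComponentsWithStats(img2)
    for i in range(1,n):
        if s[i,4]>400:
            pts=np.argwhere(l==i).astype(np.float32); r=cv2.minAreaRect(pts); print(s[i,4],np.array(r[0])/1000+[.2,-.4],r[1],r[2])
E
```

```text
scene0 7199 [ 0.43214261 -0.12651042  0.09200921] [0.80118553 0.22930798 0.11497815] 0.10446807984397444
7266 [0.51579504 0.02184396] (178.40611267089844, 291.2529602050781) 2.4590439796447754
42964 [0.68661172 0.05843179] (151.35076904296875, 320.67242431640625) 15.887166976928711
side0 3543 [ 0.42905135 -0.13076177  0.09201571] [0.79915331 0.22401497 0.11498275] 0.10168528646482067
3973 [ 0.50414746 -0.09324509] (154.23294067382812, 40.705467224121094) 15.68999195098877
1652 [0.56423355 0.01935492] (15.54421329498291, 301.09600830078125) 15.887167930603027
40928 [0.68407568 0.05204388] (151.86016845703125, 324.8688659667969) 16.472890853881836
```

Call:
play_rows(
  plan=[
    {"fingers":1,"xyz":[0.4,0.5,0],"yaw":0},
    {"fingers":1,"xyz":[0.75,0.97,0],"yaw":-0.35},
    {"fingers":1,"xyz":[0.75,0.97,0],"yaw":0},
    {"fingers":1,"xyz":[0.75,0.97,0],"yaw":0},
    {"fingers":1,"xyz":[0.75,0.97,0],"yaw":0},
    {"fingers":1,"xyz":[0.75,0.97,0],"yaw":0},
    {"fingers":1,"xyz":[0.75,0.97,0],"yaw":0},
    {"fingers":1,"xyz":[0.75,0.97,0],"yaw":0},
    {"fingers":1,"xyz":[0.75,0.97,0],"yaw":0},
    {"fingers":1,"xyz":[0.75,0.97,0],"yaw":0},
  ],
)

```text
t: 1.4
eef_pos: [0.3885, -0.3562, 0.2314]
eef_rot: [[0.961, 0.277, 0.0], [0.277, -0.961, 0.0], [0.0, -0.0, -1.0]]
force: [-0.4, -0.5, -0.3]
grip_width: 0.0857
gripper_force: 0.0
```

Call:
play_rows(
  plan=[
    {"fingers":1,"xyz":[0.75,0.97,0],"yaw":0},
    {"fingers":1,"xyz":[0.75,0.97,0],"yaw":0},
    {"fingers":1,"xyz":[0.75,0.97,0],"yaw":0},
    {"fingers":1,"xyz":[0.75,0.97,0],"yaw":0},
    {"fingers":1,"xyz":[0.75,0.97,0],"yaw":0},
    {"fingers":1,"xyz":[0.75,0.97,0],"yaw":0},
    {"fingers":1,"xyz":[0.75,0.97,0],"yaw":0},
    {"fingers":1,"xyz":[0.75,0.97,0],"yaw":0},
    {"fingers":1,"xyz":[0.75,0.97,0],"yaw":0},
    {"fingers":1,"xyz":[0.5,0.6,-0.2],"yaw":0},
  ],
)

```text
t: 2.65
eef_pos: [0.5697, -0.1225, 0.2265]
eef_rot: [[0.96, 0.278, 0.001], [0.278, -0.96, 0.0], [0.001, -0.0, -1.0]]
force: [-0.4, -0.1, 0.6]
grip_width: 0.0856
gripper_force: 0.0
```

Call:
play_rows(
  plan=[
    {"fingers":1,"xyz":[0.55,0.83,0],"yaw":0},
    {"fingers":1,"xyz":[0.55,0.83,0],"yaw":0},
    {"fingers":1,"xyz":[0.4,0.6,0],"yaw":0},
    {"fingers":1,"xyz":[0,0,0],"yaw":0},
  ],
)

```text
t: 3.15
eef_pos: [0.6066, -0.0671, 0.2259]
eef_rot: [[0.96, 0.278, -0.0], [0.278, -0.96, 0.001], [-0.0, -0.001, -1.0]]
force: [0.3, -1.0, -0.7]
grip_width: 0.0851
gripper_force: 0.0
```

```bash
python3 - <<'E'
from h import *
s=ctrl.read_state(); print(s['eef_pos'],s['t'])
im,d,c=snap('wrist','wrist1'); print(c['eye'],c['rotation'])
im,d,c=snap('scene','scene1')
E
```

```text
[ 0.6065695  -0.06705501  0.22594343] 3.15
[ 0.68070056 -0.044851    0.36934628] [[ 2.77504445e-01 -9.16023837e-01 -2.89640489e-01]
 [-9.60724295e-01 -2.64488008e-01 -8.39935816e-02]
 [ 3.33686960e-04  3.01573247e-01 -9.53442953e-01]]
```

View pics/wrist1.png

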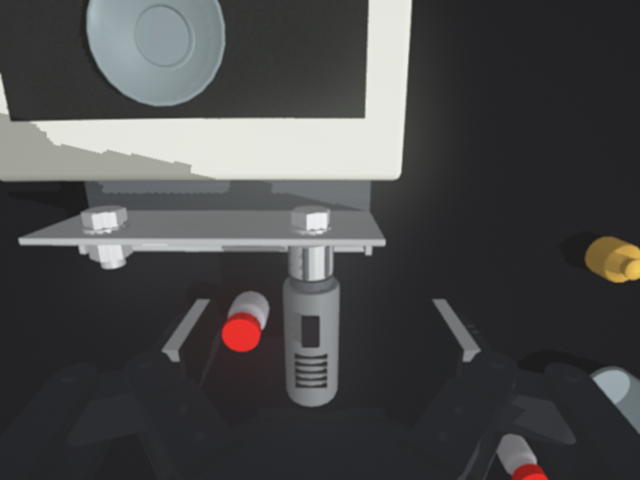

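The wrist view shows the driven head at (311,219), the finished head at (104,217), the plate rim along row ~243 and the housing edge along row ~180. I'll refine the pose from this depth image.

```bash
python3 - <<'E'
from h import *
P=cloud('wrist1')
# nominal frame
from scipy.optimize import least_squares
c,s=np.cos(np.radians(16.2)),np.sin(np.radians(16.2)); R=np.array([[c,-s],[s,c]]); o=np.array([.569,.0216])
S=P.copy(); S[...,:2]=(P[...,:2]-o)@R; S=S*1000
# housing front edge: per column topmost->first pixel with z<95 going down
def prof(u,v0,v1):
    for v in range(v0,v1): print(v,np.round(S[v,u],1))
for u in (330,250): print('col',u); prof(u,174,186); prof(u,236,248)
print('head'); prof(311,206,236)
v=S[:,:]
H=(np.abs(v[...,2]-75)<25)&(v[...,0]>8)&(v[...,0]<25)&(np.abs(v[...,1]+90)<30)
print('head pts',H.sum(),v[H].min(0),v[H].max(0))
H2=(np.abs(v[...,2]-75)<25)&(v[...,0]>8)&(v[...,0]<25)&(np.abs(v[...,1]-90)<30)
print('L head pts',H2.sum(),v[H2].min(0),v[H2].max(0))
print('housing x side',)
T=(np.abs(v[...,2]-103)<5)
for y in (-100,0,60):
    a=v[T&(abs(v[...,1]-y)<15)]; h=a[a[:,0]>30]; p=a[a[:,0]<20]
    print(y,'hous min',np.sort(h[:,0])[:5] ,'rim',p[:,0].min() if len(p) else 0,p[:,0].max() if len(p) else 0)
im=np.load('pics/wrist1.npz')['im']
a=cv2.resize(im[190:260,270:350],None,fx=7,fy=7,interpolation=cv2.INTER_CUBIC)
cv2.imwrite('pics/c1.png',a[:,:,::-1])
E
```

```text
col 330
174 [  53.5 -102.   103.3]
175 [  52.8 -102.   103.7]
176 [  51.8 -102.   102.2]
177 [  51.2 -102.   103.5]
178 [  50.4 -102.   102.6]
179 [  49.4 -102.1  101. ]
180 [  34.5 -104.6    6.4]
181 [  33.4 -104.6    6.1]
182 [  32.6 -104.6    7.6]
183 [  31.5 -104.6    7.6]
184 [  30.3 -104.6    6.5]
185 [  29.2 -104.6    5.9]
236 [   2.1 -102.5   95.4]
237 [   2.2 -102.4   98.4]
238 [   2.2 -102.4  101.1]
239 [   2.  -102.3  103. ]
240 [   1.3 -102.3  103.3]
241 [   0.5 -102.3  103.7]
242 [-1.000e-01 -1.023e+02  1.041e+02]
243 [  -0.7 -102.3  104.8]
244 [  -2.2 -102.3  103.1]
245 [  -2.6 -102.3  104.4]
246 [ -10.2 -102.9   84.8]
247 [ -11.2 -102.9   84.5]
col 250
174 [ 53.5 -41.6 102.4]
175 [ 52.8 -41.6 102.5]
176 [ 52.1 -41.6 102.9]
177 [ 51.2 -41.4 102.2]
178 [ 50.4 -41.3 101.9]
179 [ 49.3 -40.7  99.1]
180 [ 34.8 -22.1   6.9]
181 [ 33.8 -22.1   7. ]
182 [ 32.7 -22.1   7.1]
183 [ 31.6 -21.8   6.1]
184 [ 30.8 -22.1   7.7]
185 [ 29.6 -21.9   7.1]
236 [  2.2 -37.1  95.3]
237 [  2.5 -37.8  99. ]
238 [  2.6 -38.5 102.1]
239 [  2.1 -38.6 103.1]
240 [  1.7 -38.9 104.5]
241 [  0.8 -38.7
[... 748 characters left out ...]
230 [  6.2 -87.   91.8]
231 [  6.2 -87.   95. ]
232 [  5.8 -87.1  96.3]
233 [  4.5 -87.   94.7]
234 [  3.5 -87.   94.4]
235 [  2.7 -87.   94.4]
head pts 755 [   8.01771942 -101.26854324   61.996901  ] [ 20.18732675 -69.75794196  94.40978234]
L head pts 882 [ 8.02442354 77.81849756 63.87777014] [ 21.55785816 109.34448977  93.95602207]
housing x side
-100 hous min [48.95893008 49.00157865 49.08966299 49.11599719 49.13669784] rim -166.72346291091213 2.6517457464731478
0 hous min [49.29609449 49.37029299 49.38655912 49.3915422  49.39415256] rim -2.87462546957673 3.0740486418061144
60 hous min [49.18177152 49.19771652 49.2004347  49.29794859 49.39342378] rim -2.3543272229285814 3.5479646214390708
```

View pics/c1.png

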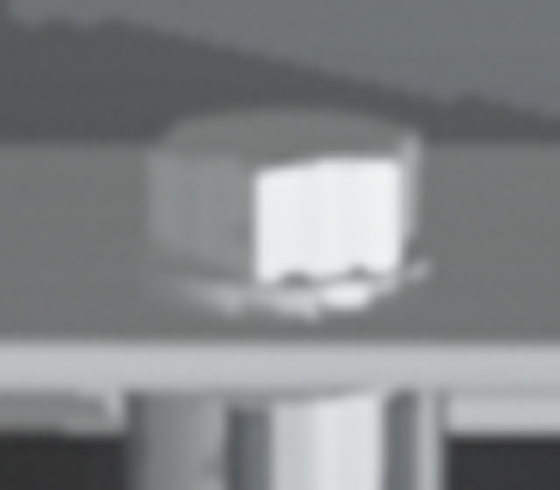

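Call:
play_rows(
  plan=[
    {"fingers":0.8,"xyz":[0.26,0.48,0],"yaw":0},
    {"fingers":0.8,"xyz":[0,0,-0.8],"yaw":0},
    {"fingers":0.8,"xyz":[0,0,-1],"yaw":0},
    {"fingers":0.8,"xyz":[0,0,-1],"yaw":0},
    {"fingers":0.8,"xyz":[0,0,-0.8],"yaw":0},
    {"fingers":0.8,"xyz":[0,0,0],"yaw":0},
  ],
)

```text
t: 4.0
eef_pos: [0.6119, -0.0565, 0.1349]
eef_rot: [[0.961, 0.276, -0.003], [0.276, -0.961, 0.0], [-0.003, -0.001, -1.0]]
force: [0.1, 0.4, 0.6]
grip_width: 0.0683
gripper_force: 0.0
```

```bash
python3 - <<'E'
from h import *
s=ctrl.read_state(); print(s['eef_pos'],s['t'],s['grip_width'])
im,d,c=snap('wrist','wrist2')
P=cloud('wrist2'); t=s['eef_pos']; R=s['eef_rot']
S=((P-t)@R)*1000   # tool frame
S[...,2]=P[...,2]*1000
T=abs(S[...,2]-103)<4
for y in (-60,0,60):
    a=S[T&(abs(S[...,1]-y)<12)]; h=a[a[:,0]>5]; p=a[a[:,0]<0]
    print(y,'hous',np.percentile(h[:,0],1) if len(h) else 0,'rim rear',p[:,0].max() if len(p) else 0)
H=(abs(S[...,2]-80)<18)&(S[...,0]>-12)&(S[...,0]<5)&(abs(S[...,1])<30)
print('head',H.sum(),np.percentile(S[H],[1,99],axis=0))
E
```

```text
[ 0.61190144 -0.05646899  0.13486952] 4.0 0.06829835284027448
-60 hous 31.22431346243538 rim rear -15.805572588059785
0 hous 31.020839940715728 rim rear -15.301072755647542
60 hous 32.034745225043416 rim rear -16.003359183239915
head 1722 [[-11.9378708  -16.18805079  63.79450632]
 [  1.19115971  13.28732844  93.4525167 ]]
```

View pics/wrist2.png

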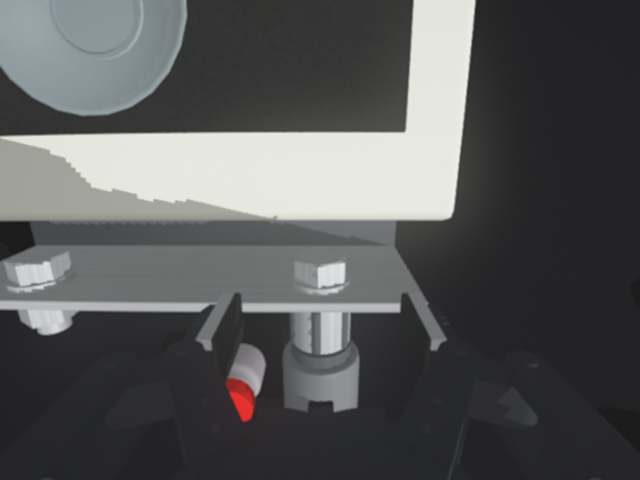

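The view shows the head at (320,270) with a corner near the top, and the open fingers straddling it at (225,330) and (425,325). I'll shift about 3 mm toward the housing before descending.

Call:
play_rows(
  plan=[
    {"fingers":0.8,"xyz":[0.1,0.09,-0.4],"yaw":0},
    {"fingers":0.8,"xyz":[0,0,0],"yaw":0},
  ],
)

```text
t: 4.3
eef_pos: [0.6155, -0.0539, 0.1261]
eef_rot: [[0.961, 0.276, -0.0], [0.276, -0.961, 0.0], [-0.0, -0.0, -1.0]]
force: [0.3, 0.3, 0.4]
grip_width: 0.0682
gripper_force: 0.0
```

Call:
play_rows(
  plan=[
    {"fingers":0.8,"xyz":[-0.04,-0.01,-0.6],"yaw":0},
    {"fingers":0.8,"xyz":[0,0,-0.8],"yaw":0},
    {"fingers":0.8,"xyz":[0,0,-0.8],"yaw":0},
    {"fingers":0.8,"xyz":[0,0,-0.76],"yaw":0},
    {"fingers":0.8,"xyz":[0,0,0],"yaw":0},
  ],
)

```text
t: 4.92
eef_pos: [0.6131, -0.0545, 0.0502]
eef_rot: [[0.961, 0.276, -0.003], [0.276, -0.961, 0.0], [-0.003, -0.001, -1.0]]
force: [-1.4, 0.1, 0.4]
grip_width: 0.0683
gripper_force: 0.0
```

```bash
python3 - <<'E'
from h import *
s=ctrl.read_state(); print(s['eef_pos'],s['t'],s['grip_width'],s['force'])
snap('wrist','wrist3')
E
```

```text
[ 0.61305537 -0.05451053  0.0502016 ] 4.925 0.0683233692118278 [-1.41367569  0.14475036  0.35863634]
```

View pics/wrist3.png

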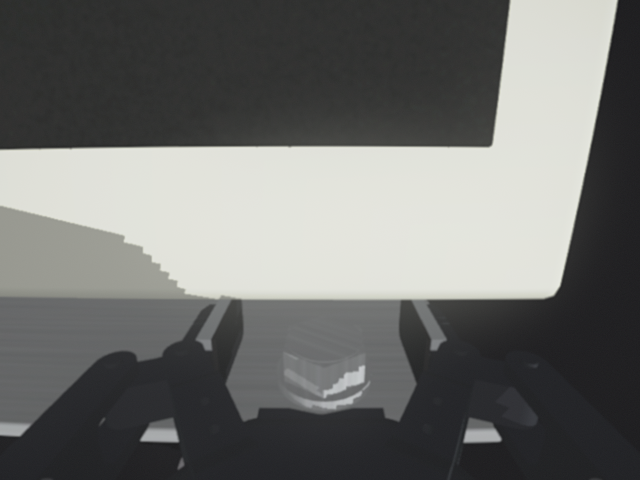

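The fingers straddle the head at (325,370), its corner is on top so the flats face the pads, and there is no contact. Closing.

Call:
play_rows(
  plan=[
    {"fingers":0.5,"xyz":[0,0,0],"yaw":0},
    {"fingers":0.3,"xyz":[0,0,0],"yaw":0},
    {"fingers":0,"xyz":[0,0,0],"yaw":0},
    {"fingers":0,"xyz":[0,0,0],"yaw":0},
    {"fingers":0,"xyz":[0,0,0],"yaw":0},
    {"fingers":0,"xyz":[0,0,0],"yaw":0},
  ],
  squeeze=80,
)

```text
t: 5.72
eef_pos: [0.6152, -0.0553, 0.0535]
eef_rot: [[0.961, 0.275, 0.002], [0.275, -0.961, -0.001], [0.002, 0.001, -1.0]]
force: [-0.5, -2.7, 5.7]
grip_width: 0.0278
gripper_force: 78.8
```

```bash
python3 - <<'E'
from h import *
s=ctrl.read_state(); print(s['eef_pos'],s['t'],s['grip_width'],s['force'],s['torque'],s['gripper_force'])
im,d,c=snap('wrist','wrist4')
cv2.imwrite('pics/c4.png',cv2.resize(im[280:440,200:460],None,fx=3,fy=3,interpolation=cv2.INTER_CUBIC)[:,:,::-1])
E
```

```text
[ 0.61522563 -0.05528536  0.05345484] 5.725 0.027834001050258416 [-0.52456634 -2.68135713  5.65636183] [-0.31015764  0.13013709 -0.05098981] 78.81152098998427
```

View pics/c4.png

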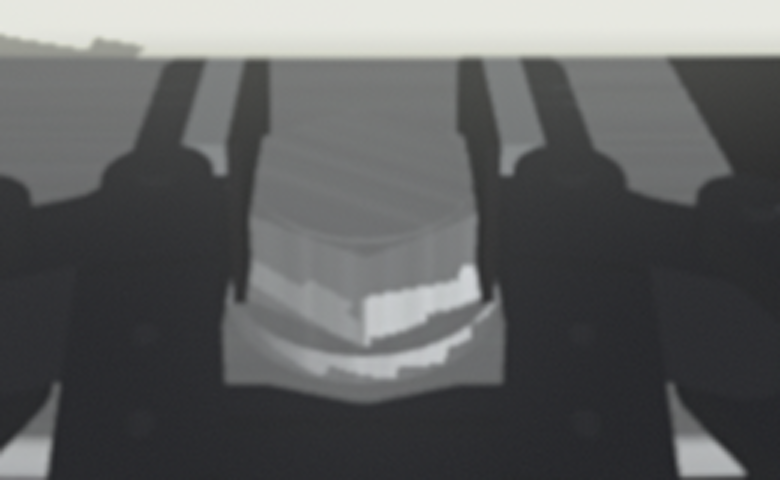

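The head's corner at crop (365,250) is centred and the pads lie on both flats with 79 N of grip. I'll hold for 5 s.

Call:
play_rows(
  plan=[
    {"fingers":0,"xyz":[0,0,0],"yaw":0},
    {"fingers":0,"xyz":[0,0,0],"yaw":0},
    {"fingers":0,"xyz":[0,0,0],"yaw":0},
    {"fingers":0,"xyz":[0,0,0],"yaw":0},
    {"fingers":0,"xyz":[0,0,0],"yaw":0},
    {"fingers":0,"xyz":[0,0,0],"yaw":0},
    {"fingers":0,"xyz":[0,0,0],"yaw":0},
    {"fingers":0,"xyz":[0,0,0],"yaw":0},
    {"fingers":0,"xyz":[0,0,0],"yaw":0},
    {"fingers":0,"xyz":[0,0,0],"yaw":0},
  ],
)

```text
t: 7.02
eef_pos: [0.6152, -0.0553, 0.0535]
eef_rot: [[0.961, 0.275, 0.002], [0.275, -0.961, -0.001], [0.002, 0.001, -1.0]]
force: [-0.9, -2.4, 5.5]
grip_width: 0.0285
gripper_force: 78.8
```

Call:
play_rows(
  plan=[
    {"fingers":0,"xyz":[0,0,0],"yaw":0},
    {"fingers":0,"xyz":[0,0,0],"yaw":0},
    {"fingers":0,"xyz":[0,0,0],"yaw":0},
    {"fingers":0,"xyz":[0,0,0],"yaw":0},
    {"fingers":0,"xyz":[0,0,0],"yaw":0},
    {"fingers":0,"xyz":[0,0,0],"yaw":0},
    {"fingers":0,"xyz":[0,0,0],"yaw":0},
    {"fingers":0,"xyz":[0,0,0],"yaw":0},
    {"fingers":0,"xyz":[0,0,0],"yaw":0},
    {"fingers":0,"xyz":[0,0,0],"yaw":0},
  ],
)

```text
t: 8.28
eef_pos: [0.6152, -0.0553, 0.0535]
eef_rot: [[0.961, 0.275, 0.002], [0.275, -0.961, -0.001], [0.002, 0.001, -1.0]]
force: [-0.2, -2.6, 5.9]
grip_width: 0.0285
gripper_force: 78.8
```

Call:
play_rows(
  plan=[
    {"fingers":0,"xyz":[0,0,0],"yaw":0},
    {"fingers":0,"xyz":[0,0,0],"yaw":0},
    {"fingers":0,"xyz":[0,0,0],"yaw":0},
    {"fingers":0,"xyz":[0,0,0],"yaw":0},
    {"fingers":0,"xyz":[0,0,0],"yaw":0},
    {"fingers":0,"xyz":[0,0,0],"yaw":0},
    {"fingers":0,"xyz":[0,0,0],"yaw":0},
    {"fingers":0,"xyz":[0,0,0],"yaw":0},
    {"fingers":0,"xyz":[0,0,0],"yaw":0},
    {"fingers":0,"xyz":[0,0,0],"yaw":0},
  ],
)

```text
t: 9.52
eef_pos: [0.6153, -0.0553, 0.0535]
eef_rot: [[0.961, 0.275, 0.002], [0.275, -0.961, -0.001], [0.002, 0.001, -1.0]]
force: [-0.4, -1.8, 6.0]
grip_width: 0.0282
gripper_force: 78.8
```

Call:
play_rows(
  plan=[
    {"fingers":0,"xyz":[0,0,0],"yaw":0},
    {"fingers":0,"xyz":[0,0,0],"yaw":0},
    {"fingers":0,"xyz":[0,0,0],"yaw":0},
    {"fingers":0,"xyz":[0,0,0],"yaw":0},
    {"fingers":0,"xyz":[0,0,0],"yaw":0},
    {"fingers":0,"xyz":[0,0,0],"yaw":0},
    {"fingers":0,"xyz":[0,0,0],"yaw":0},
    {"fingers":0,"xyz":[0,0,0],"yaw":0},
    {"fingers":0,"xyz":[0,0,0],"yaw":0},
    {"fingers":0,"xyz":[0,0,0],"yaw":0},
  ],
)

```text
t: 10.78
eef_pos: [0.6152, -0.0553, 0.0534]
eef_rot: [[0.961, 0.275, 0.002], [0.275, -0.961, -0.001], [0.002, 0.001, -1.0]]
force: [-1.0, -2.8, 6.8]
grip_width: 0.0286
gripper_force: 78.8
```

```bash
python3 - <<'E'
from h import *
s=ctrl.read_state(); print(s['eef_pos'],s['t'],s['grip_width'],s['force'],s['torque'],s['gripper_force'])
im,d,c=snap('wrist','wrist5')
a=np.load('pics/wrist4.npz')['im']
A=a[280:440,200:460];B=im[280:440,200:460]
print('diff',np.abs(A.astype(int)-B).mean())
cv2.imwrite('pics/c5.png',cv2.resize(np.vstack([A,B]),None,fx=1.8,fy=1.8,interpolation=cv2.INTER_CUBIC)[:,:,::-1])
E
```

```text
[ 0.61523217 -0.05528216  0.05344962] 10.775 0.0285681975922082 [-1.02247501 -2.79588893  6.78147552] [-0.25887761  0.17343562 -0.05902078] 78.81084160879254
diff 0.5898157051282051
```

View pics/c5.png

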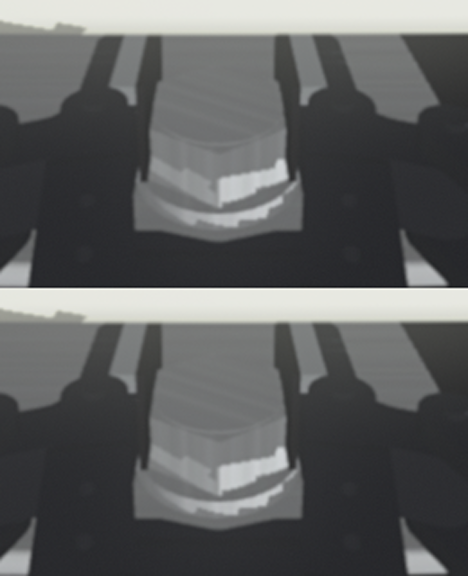

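The head's corner is at (218,150) in the first view and at the same place in the second (218,438), so the bolt stayed still for 5 s.

```bash
python3 -c "
from rig import ctrl
print(ctrl.sign_off())"
```

```text
the job is handed in; nothing more can be done
None
```

The driven bolt is the right-hand one: I gripped its head on two flats at about 79 N, it stayed still for 5 s by the camera, and I handed the job in at about 11 s still holding it.

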